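Snap the lid of the tablet tub shut and keep it pressed

TASK

Close the white tub of cleaning tablets: fold its raised lid down over the tub, then press the round snap cap at the lid's front edge down onto the stud until it clicks, and keep pressing after the click so that the lid is fully home. Finish while still holding the cap firmly down, do not lift off; leave the tub where it stands and do not disturb the bottles, can, brush and tablet around it.

Things in the scene. Friction and masses are not known exactly. Their poses are not given: they have to be found in the camera images.
- tub: white open tub of cleaning tablets, loose but heavy (about 1.6 kg), 110 (x) by 180 (y) by 95 mm high; origin at the centre of its underside, z up. On its front (-x) a ledge 46 mm wide sticks out 39 mm, its top 77 mm above the table, and carries the stud. The lid is hinged along its back (+x) rim, the axis parallel to its y
- lid (a joint): lid angle, rad: 0 fully shut and level, grows as it opens up and back, pi/2 upright. Stiff white panel 188 mm wide, reaching 114 mm from the hinge axis (146 mm with the cap in the middle of its front edge); its outer face, the top when shut, lies 5 mm off the axis and looks to the tub's +x when open. It stays at any angle; 2 N at 100 mm from the hinge turns it
- hinge (a point): midpoint of the hinge axis: 57 mm behind (+x) the tub's centre, 97 mm above the table; axes as the tub's
- cap: the round snap cap on the lid's front tongue, part of the lid: 32 mm across, flat crown 8 mm above the hinge plane when shut, skirt reaching 17 mm below it. Its origin is not in the cap but at the middle of the hinge axis; at joint 0 its axes are the tub's, and it turns with the lid
- cap_top (a point): centre of the cap's crown, the place to press: on the lid's outer face, 130 mm from the hinge axis. Height above the table 118 mm when the cap rests on the stud, 105 mm when shut; then it is 73 mm in front of the tub's centre
- stud (a point): top of the stud, a white pin with a ball head 14 mm across, on the front ledge: 73 mm in front of (-x) the tub's centre, 94.5 mm above the table. The cap meets it at lid angle 0.10 and rests there; the push needed at the cap rises to about 10 to 12 N, then at about 0.05 rad it clicks: the force drops to nothing and the lid jumps down ahead of the finger to 0, a firm stop
- spray_a: trigger spray bottle, 80 mm across and 240 mm tall, beside the tub; bystander, loose; origin at the centre of its underside
- aerosol_a: aerosol can, 52 mm across and 190 mm tall, on the tub's other side; bystander, loose; origin at the centre of its underside
- jug_a: flat-sided jug, 75 x 125 x 230 mm, further off to the left; bystander, loose; origin at the centre of its underside
- slim_a: slim bottle, 66 mm across and 220 mm tall, off to the right; bystander, loose; origin at the centre of its underside
- spray_b: clear trigger spray bottle, 80 mm across and 240 mm tall, far off to the right; bystander, loose; origin at the centre of its underside
- scrub_brush: wooden scrub brush lying on its bristles, 50 x 130 x 40 mm, in front of the tub; bystander, loose; origin at the centre of its underside
- tablet: one stray cleaning tablet, 18 x 30 x 14 mm, lying by the tub's front corner; bystander, loose; origin at the centre of its underside

How it is judged:
On the way, in this order (a step that is already met when the one before it is completed fails the run):
1. the lid is folded down until its cap lies on the stud (lid within 0.16 rad of shut) (value of joint lid below 0.16 rad).
2. the cap has clicked onto the stud (lid within 0.02 rad of shut) and is still pressed, for half a second (value of joint lid below 0.02 rad and contact force between any of the fingers, the arm and cap above 4 N), for 0.5 s.
At the end, for the whole second after the job is handed in: the lid is fully shut with the cap snapped home on the stud (within 0.02 rad of shut), the robot still presses the cap down with more than 4 N, and the tub stands upright (within 0.08 rad) less than 50 mm from where it was (all of step 2 and distance of tub from where it was at the start of the episode below 0.05 m and angle between tub's own z axis and vertical below 0.08 rad); the arm keeps its last pose, push and grip.
It fails at once if the tub is shoved 50 mm or tipped (distance of tub from where it was at the start of the episode above 0.05 m or angle between tub's own z axis and vertical above 0.15 rad).
It fails at once if a bystander is shifted by more than 40 mm or knocked over (distance of any of spray_a, aerosol_a, jug_a, slim_a, spray_b, scrub_brush, tablet from where it was at the start of the episode above 0.04 m or angle between any of spray_a, aerosol_a, jug_a, slim_a, spray_b, scrub_brush, tablet's own z axis and vertical above 0.4 rad).
It also fails if it takes over 58 s, if anything falls off the work surface, if the arm or the gripper's body presses on something with over 40 N, if the wrist force passes 120 N, or if a joint passes its speed limit or range.

ROBOT

A 6-joint arm with a two-finger parallel gripper is mounted at the origin on the work surface. World frame = base frame: x ahead of the robot, y to its left, z up, the work surface at z = 0. Lengths are in m, angles in rad, forces in N, time in s.
With the tool pointing down it reaches from about 0.375 to 0.975 m from the base axis. Payload 3.8 kg.
Tool frame: the origin (TCP) lies on the centre line of the jaws, within the pads' length; the fingertips stand 11 mm ahead of it and the grasp point (between the pads) lies 8 mm behind it; x points along the fingers, z is the direction in which the jaws open and shut, and the axes are right-handed (so a half turn about x gives the same grasp; the last joint's range is limited). The gripper opens to 85 mm and grips with 20 to 120 N. Pads are 22 mm wide; open, the fingers measure 114 mm over their backs; the gripper's body (76 mm by 85 mm) begins 54 mm behind the grasp point. The pads swing forward as they close: fully open they stand 13 mm farther back than shut.
Start: joints at [-1.329, 0.264, 1.604, -0, 1.274, -0.037], TCP at [0.186, -0.649, 0.242] pointing down, gripper open.
Joint ranges: [-2.63, 2.63], [-0.94, 2.18], [0.31, 2.57], [-1.31, 4.45], [0, 2.66], [-2.55, 2.55]. Speed limits (rad/s): [2.57, 2.57, 3.14, 3.14, 3.14, 3.14].

INTERFACE

Orientations are given as a unit quaternion [x, y, z, w].
In Python, from plant import * gives the robot as it stands. The module is installed in compiled form; this text tells all that it offers.
- The arm moves only by the shell command python3 -m inch 'ROWS' [FORCE]. ROWS is JSON, a list of rows, each an object with "xyz": the shift along the world's x, y, z in mm, a list of three; "twist": the turn, a rotation vector about the world's x, y, z in rad, a list of three; "grip": the opening, from 0 (shut) to 1 (fully open). A call has 1 to 5 rows; each row is the pose to reach, as a shift and turn from the pose commanded when the call began; what a row does not reach only later rows make up. A row lasts 1/10 s, in which the tool goes at most 50 mm and 8.59 degrees, less where a joint would pass 70% of its speed; a pose out of reach is approached as far as the arm can. A call with a gripper value outside its range is refused whole. The fingers move at their own pace and stop on an object; FORCE is the grip in N (left out, the last holds). Time passes only in rows, so rows that repeat a pose let the fingers close. It gives the time, the measured TCP pose, the force and the opening at its end, in the units of the state.
- get_obs(): the state, without advancing time (a new reading comes with each control period).
- read_camera(name): name is "scene" or "top" or "wrist"; returns a dict with "pixels" (384x512x3 uint8, red, green, blue), "camera_matrix" (3x3 intrinsics, pixels), "extrinsics" (4x4, takes a point from camera to world coordinates). Camera axes: x right, y up, looking along -z (the intrinsics and any distortion apply to the point x, -y, -z); pixel columns grow to the right and rows downward; lengths in m; the calibration is good to about 2 mm. A picture is of the moment at which its call begins. There is no depth.
- hand_in(): hands the job in, once; it reports no verdict.
Trained networks look in a picture, given as the dict that the camera call returned (one of the last four; its "shot" number tells which), for a name from the list of things; names that differ only in an ending like _2 or _b are one class to them, and where a whole thing is asked for, a point or a joint stands for the part that bears it (a point fixed in the world has none). Each returns a list of dicts, best first, with "p" (0 to 1); they miss things now and then, are a little off and sometimes report something else, mostly with a low value. They report only what shows in the picture. A call takes as long as a camera call.
- cut_out(picture, thing): "pixels" (384x512 bool, what is visible of it) and "position" ([column, row] as shares, 0 to 1, of the picture: columns of its width, rows of its height, amid what is visible of it).
- landmark_of(picture, thing): "position" ([column, row] as shares, 0 to 1, of the picture: columns of its width, rows of its height: a listed point, or the origin of a listed thing).
The state is a dict: "t": time; "qpos": joint angles; "dq": joint speeds; "tau": joint torques, N m; "eef_pos": TCP position; "ee_rot": TCP orientation; "ft_force": force on the tool from outside, world axes, zero at the start; "moment": the same for the moment, N m; "width": finger opening in m.
Only numpy, scipy, OpenCV 4.12 (cv2) and the standard library are available. Lean on these libraries where they do the work, as an engineer would, in place of code of your own. Each camera call takes 0.05 s, during which the arm holds its last target. There are 200 camera calls.

## Working session

There is one attempt and no reset: what is moved stays moved. The work goes in short steps, Python scripts to look and compute and a shell command to move; the robot and the scene stay as the last step left them, time stands still between calls to the robot, and variables do not carry over. Pictures are saved under pics/ and viewed, about 8 in all and at most 12, crops included, and the job is handed in when it is done.

```bash
mkdir -p pics; cat > h.py <<'E'
from plant import *
import numpy as np, cv2
def ray(pic,pos):
    K=pic["camera_matrix"];T=pic["extrinsics"]
    u=pos[0]*512;v=pos[1]*384
    d=np.array([(u-K[0,2])/K[0,0],-(v-K[1,2])/K[1,1],-1]);d=T[:3,:3]@d
    return T[:3,3],d/np.linalg.norm(d)
def tri(rs):
    A=sum(np.eye(3)-np.outer(d,d) for o,d in rs);b=sum((np.eye(3)-np.outer(d,d))@o for o,d in rs)
    return np.linalg.solve(A,b)
def atz(r,z): return r[0]+r[1]*(z-r[0][2])/r[1][2]
E
python3 - <<'E'
from h import *
P={n:read_camera(n) for n in ["scene","top"]}
cv2.imwrite("pics/a.png",np.hstack([cv2.resize(P[n]["pixels"],(400,300)) for n in P])[:,:,::-1])
for n in P: print(n,P[n]["extrinsics"].round(3).tolist())
for th,z in [("tub",0),("hinge",.097),("stud",.0945),("cap_top",None),("spray_a",0),("aerosol_a",0),("jug_a",0),("slim_a",0),("scrub_brush",0),("tablet",0)]:
    rs=[]
    for n in P:
        for L in landmark_of(P[n],th)[:2]:
            r=ray(P[n],L["position"]);print(th,n,round(L["p"],2),np.round(L["position"],3),atz(r,z).round(3) if z is not None else "")
            if L["p"]>.5: rs.append(r)
    if len(rs)>1: print("   tri",tri(rs).round(3))
E
```

```text
scene [[0.436, -0.618, 0.654, 1.486], [0.9, 0.299, -0.317, -0.44], [0.0, 0.727, 0.687, 1.094], [0.0, 0.0, 0.0, 1.0]]
top [[-0.026, 0.996, -0.091, 0.423], [-1.0, -0.026, 0.004, -0.012], [0.002, 0.091, 0.996, 1.532], [0.0, 0.0, 0.0, 1.0]]
tub scene 0.6 [0.466 0.608] [ 0.57  -0.078  0.   ]
tub top 0.57 [0.525 0.49 ] [ 0.567 -0.084  0.   ]
   tri [ 0.568 -0.081 -0.   ]
hinge scene 0.8 [0.468 0.58 ] [ 0.616 -0.091  0.097]
hinge scene 0.65 [0.467 0.604] [ 0.646 -0.106  0.097]
hinge top 0.71 [0.53  0.434] [ 0.634 -0.091  0.097]
   tri [ 0.633 -0.096  0.098]
stud scene 0.9 [0.443 0.512] [ 0.502 -0.081  0.095]
stud top 0.77 [0.524 0.538] [ 0.493 -0.076  0.095]
   tri [ 0.493 -0.077  0.085]
cap_top scene 0.65 [0.482 0.508] 
cap_top top 0.58 [0.535 0.406] 
cap_top top 0.44 [0.574 0.553] 
   tri [ 0.653 -0.089  0.232]
spray_a scene 0.95 [0.581 0.581] [0.609 0.1   0.   ]
spray_a scene 0.8 [0.178 0.722] [ 0.541 -0.503  0.   ]
spray_a top 0.88 [0.743 0.493] [ 0.552 -0.509  0.   ]
spray_a top 0.86 [0.423 0.468] [0.604 0.114 0.   ]
   tri [ 0.656 -0.206  0.262]
aerosol_a scene 0.8 [0.36  0.641] [ 0.546 -0.238  0.   ]
aerosol_a top 0.77 [0.606 0.499] [ 0.549 -0.242  0.   ]
   tri [ 0.549 -0.24   0.005]
jug_a scene 0.63 [0.773 0.499] [0.625 0.451 0.   ]
jug_a top 0.82 [0.249 0.472] [0.607 0.456 0.   ]
   tri [ 0.61   0.463 -0.018]
slim_a scene 0.8 [0.279 0.803] [ 0.698 -0.404  0.   ]
slim_a top 0.77 [0.689 0.393] [ 0.703 -0.412  0.   ]
slim_a top 0.56 [0.252 0.473] [0.605 0.449 0.   ]
   tri [ 0.681 -0.139  0.39 ]
scrub_brush scene 0.85 [0.456 0.516] [ 0.424 -0.031  0.   ]
scrub_brush scene 0.5 [0.463 0.601] [ 0.558 -0.077  0.   ]
scrub_brush top 0.9 [0.501 0.573] [ 0.446 -0.033  0.   ]
   tri [ 0.445 -0.036  0.02 ]
tablet scene 0.46 [0.391 0.58 ] [ 0.48  -0.165  0.   ]
tablet top 0.52 [0.575 0.554] [ 0.47  -0.178  0.   ]
```

View pics/a.png

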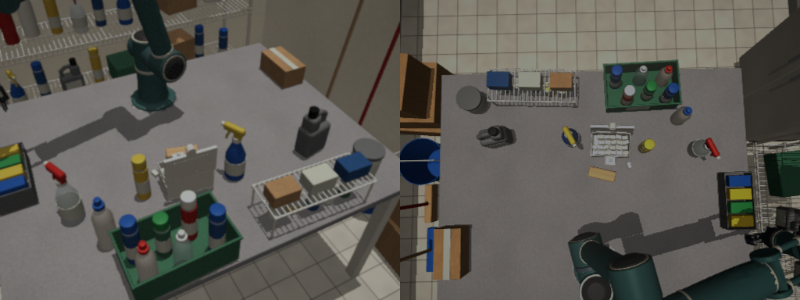

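```bash
python3 - <<'E'
from h import *
P={n:read_camera(n) for n in ["scene","top"]}
a=P["scene"]["pixels"][130:330,130:330];b=P["top"]["pixels"][70:230,200:360]
cv2.imwrite("pics/b.png",np.hstack([cv2.resize(a,(400,400),interpolation=2),cv2.resize(b,(400,400),interpolation=2)])[:,:,::-1])
o=get_obs();print(o)
from scipy.spatial.transform import Rotation as R
print(R.from_quat(o["ee_rot"]).as_matrix().round(3))
# top: pixel -> xy at several heights
for rc in [(289,117),(307,117),(325,117)]:
  print(rc,[atz(ray(P["top"],(rc[0]/512,rc[1]/384)),z).round(3)[:2].tolist() for z in (0,.2,.3)])
m=cut_out(P["top"],"tub")[0];print(m["p"],cv2.minAreaRect(np.argwhere(m["pixels"])[:,::-1].astype(np.float32)))
E
```

```text
{'t': 1.2, 'qpos': array([-1.32887951e+00,  2.63909293e-01,  1.60397967e+00,  1.60617541e-05,
        1.27371706e+00, -3.68994507e-02]), 'dq': array([ 0.00013609, -0.00017008, -0.00076282,  0.00123592,  0.0001962 ,
       -0.00072053]), 'tau': array([-2.74738350e-04, -5.15075004e+01, -3.67725527e+01, -2.77660474e-04,
        1.08341741e-03,  9.37958788e-06]), 'eef_pos': array([ 0.18577547, -0.64893127,  0.24228445]), 'ee_rot': array([ 0.42567922,  0.56462695, -0.42566483,  0.56462647]), 'ft_force': array([-0.68242614,  1.04311371,  0.20767879]), 'moment': array([ 0.01052494, -0.02453881, -0.02426183]), 'width': 0.08523102267349897}
[[ 0.     0.961  0.275]
 [ 0.     0.275 -0.961]
 [-1.     0.    -0.   ]]
(289, 117) [[0.842, -0.17], [0.787, -0.15], [0.76, -0.139]]
(307, 117) [[0.84, -0.24], [0.786, -0.21], [0.759, -0.196]]
(325, 117) [[0.839, -0.31], [0.784, -0.271], [0.757, -0.252]]
0.88 ((270.5, 183.5), (53.0, 57.0), 90.0)
```

View pics/b.png

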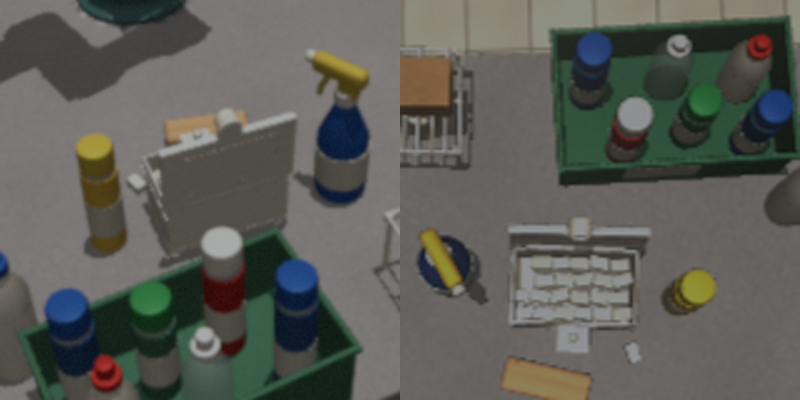

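```bash
python3 -m inch '[{"xyz":[0,0,50],"grip":0},{"xyz":[0,0,100],"grip":0},{"xyz":[0,0,150],"grip":0},{"xyz":[20,25,190],"twist":[0,0,-0.08],"grip":0},{"xyz":[50,60,200],"twist":[0,0,-0.17],"grip":0}]' && python3 -m inch '[{"xyz":[30,35,0],"grip":0},{"xyz":[60,70,0],"grip":0},{"xyz":[90,105,0],"twist":[0,0,-0.05],"grip":0},{"xyz":[120,140,0],"twist":[0,0,-0.10],"grip":0},{"xyz":[150,175,0],"twist":[0,0,-0.17],"grip":0}]' && python3 -m inch '[{"xyz":[30,35,0],"grip":0},{"xyz":[60,70,0],"grip":0},{"xyz":[90,105,0],"grip":0},{"xyz":[120,140,0],"grip":0},{"xyz":[150,175,0],"grip":0}]'  && python3 -m inch '[{"xyz":[30,35,0],"grip":0},{"xyz":[60,70,0],"grip":0},{"xyz":[90,105,0],"grip":0},{"xyz":[120,140,0],"grip":0},{"xyz":[150,180,0],"grip":0}]'
```

```text
schema error: expected keys xyz, twist, grip
```

All keys are needed in every row.

```bash
python3 -m inch '[{"xyz":[0,0,50],"twist":[0,0,0],"grip":0},{"xyz":[0,0,100],"twist":[0,0,0],"grip":0},{"xyz":[0,0,150],"twist":[0,0,0],"grip":0},{"xyz":[20,25,190],"twist":[0,0,-0.08],"grip":0},{"xyz":[50,60,200],"twist":[0,0,-0.17],"grip":0}]' && python3 -m inch '[{"xyz":[30,35,0],"twist":[0,0,0],"grip":0},{"xyz":[60,70,0],"twist":[0,0,0],"grip":0},{"xyz":[90,105,0],"twist":[0,0,-0.05],"grip":0},{"xyz":[120,140,0],"twist":[0,0,-0.10],"grip":0},{"xyz":[150,175,0],"twist":[0,0,-0.17],"grip":0}]' && python3 -m inch '[{"xyz":[30,35,0],"twist":[0,0,0],"grip":0},{"xyz":[60,70,0],"twist":[0,0,0],"grip":0},{"xyz":[90,105,0],"twist":[0,0,0],"grip":0},{"xyz":[120,140,0],"twist":[0,0,0],"grip":0},{"xyz":[150,175,0],"twist":[0,0,0],"grip":0}]'  && python3 -m inch '[{"xyz":[30,35,0],"twist":[0,0,0],"grip":0},{"xyz":[60,70,0],"twist":[0,0,0],"grip":0},{"xyz":[90,105,0],"twist":[0,0,0],"grip":0},{"xyz":[120,140,0],"twist":[0,0,0],"grip":0},{"xyz":[150,180,0],"twist":[0,0,0],"grip":0}]'
```

```text
t: 1.75
eef_pos: [0.2352, -0.591, 0.4488]
ee_rot: [0.472, 0.522, -0.476, 0.528]
ft_force: [1.2, -0.7, -0.1]
width: 0.0121
t: 2.25
eef_pos: [0.3866, -0.4123, 0.4426]
ee_rot: [0.516, 0.484, -0.516, 0.484]
ft_force: [1.5, -0.8, 0.7]
width: -0.0002
t: 2.75
eef_pos: [0.5367, -0.2373, 0.4426]
ee_rot: [0.515, 0.484, -0.515, 0.485]
ft_force: [0.8, 0.0, 0.4]
width: -0.0002
t: 3.25
eef_pos: [0.6868, -0.0578, 0.4423]
ee_rot: [-0.515, -0.484, 0.515, -0.485]
ft_force: [0.1, -0.5, -0.1]
width: 0.0001
```

```bash
python3 -m inch '[{"xyz":[3,0,-40],"twist":[0,0,0],"grip":0},{"xyz":[5,0,-80],"twist":[0,0,0],"grip":0},{"xyz":[5,0,-120],"twist":[0,0,0],"grip":0},{"xyz":[5,0,-150],"twist":[0,0,0],"grip":0},{"xyz":[5,0,-160],"twist":[0,0,0],"grip":0}]'; python3 - <<'E'
from h import *
P={n:read_camera(n) for n in ["scene","top","wrist"]}
a=P["scene"]["pixels"][100:300,130:330];b=P["top"]["pixels"][70:230,200:360]
cv2.imwrite("pics/c.png",np.hstack([cv2.resize(a,(400,400),interpolation=2),cv2.resize(b,(400,400),interpolation=2)])[:,:,::-1])
E
```

```text
t: 3.75
eef_pos: [0.6885, -0.0585, 0.277]
ee_rot: [-0.513, -0.487, 0.517, -0.482]
ft_force: [-1.4, -0.1, -0.7]
width: 0.0001
```

View pics/c.png

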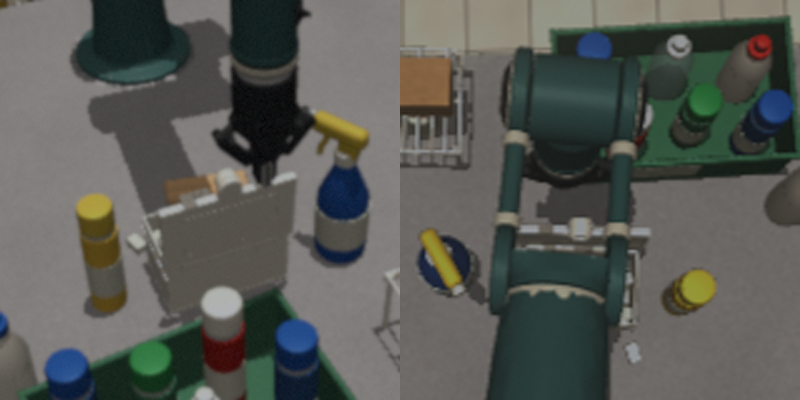

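```bash
python3 -m inch '[{"xyz":[3,0,-20],"twist":[0,0,0],"grip":0},{"xyz":[5,0,-40],"twist":[0,0,0],"grip":0},{"xyz":[5,0,-60],"twist":[0,0,0],"grip":0},{"xyz":[5,0,-80],"twist":[0,0,0],"grip":0},{"xyz":[5,0,-82],"twist":[0,0,0],"grip":0}]'; python3 - <<'E'
from h import *
P={n:read_camera(n) for n in ["scene"]}
a=P["scene"]["pixels"][130:280,180:330]
cv2.imwrite("pics/d.png",cv2.resize(a,(500,500),interpolation=2)[:,:,::-1])
E
```

```text
t: 4.4
eef_pos: [0.6957, -0.059, 0.2002]
ee_rot: [-0.515, -0.485, 0.515, -0.484]
ft_force: [-1.1, -0.5, -0.2]
width: 0.0001
```

View pics/d.png

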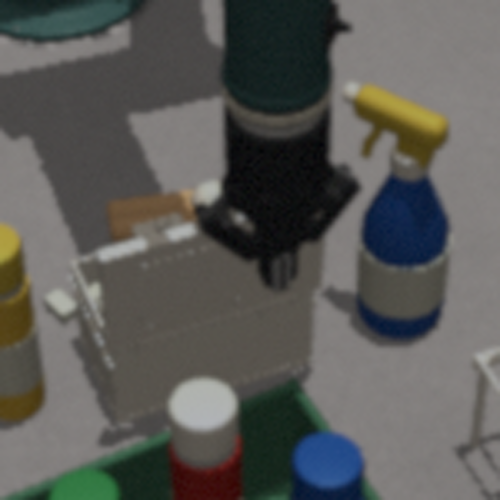

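```bash
python3 -m inch '[{"xyz":[-12,0,0],"twist":[0,0,0],"grip":0},{"xyz":[-22,0,0],"twist":[0,0,0],"grip":0},{"xyz":[-32,0,0],"twist":[0,0,0],"grip":0},{"xyz":[-42,0,0],"twist":[0,0,0],"grip":0},{"xyz":[-52,0,0],"twist":[0,0,0],"grip":0}]';python3 -m inch '[{"xyz":[-10,0,0],"twist":[0,0,0],"grip":0},{"xyz":[-20,0,-1],"twist":[0,0,0],"grip":0},{"xyz":[-30,0,-3],"twist":[0,0,0],"grip":0},{"xyz":[-40,0,-5],"twist":[0,0,0],"grip":0},{"xyz":[-49,0,-7],"twist":[0,0,0],"grip":0}]';  python3 - <<'E'
from h import *
P={n:read_camera(n) for n in ["scene"]}
a=P["scene"]["pixels"][130:280,180:330]
cv2.imwrite("pics/e.png",cv2.resize(a,(500,500),interpolation=2)[:,:,::-1])
E
```

```text
t: 4.95
eef_pos: [0.6432, -0.0589, 0.2012]
ee_rot: [0.515, 0.484, -0.515, 0.485]
ft_force: [1.7, 0.6, 0.5]
width: -0.0
t: 5.45
eef_pos: [0.5937, -0.059, 0.1929]
ee_rot: [-0.515, -0.485, 0.515, -0.484]
ft_force: [1.3, -0.3, -0.4]
width: 0.0
```

View pics/e.png

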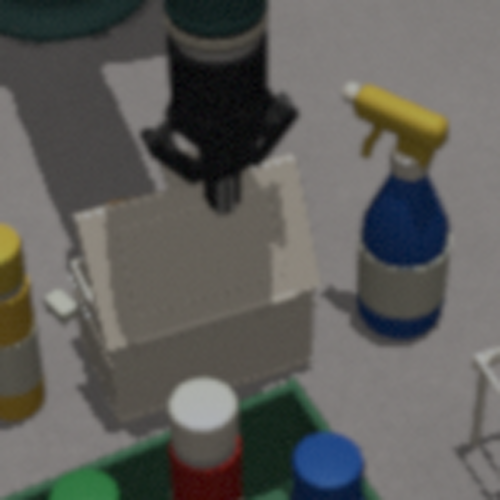

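```bash
python3 -m inch '[{"xyz":[-9,0,-5],"twist":[0,0,0],"grip":0},{"xyz":[-18,0,-12],"twist":[0,0,0],"grip":0},{"xyz":[-25,0,-19],"twist":[0,0,0],"grip":0},{"xyz":[-31,0,-26],"twist":[0,0,0],"grip":0},{"xyz":[-36,0,-33],"twist":[0,0,0],"grip":0}]';python3 -m inch '[{"xyz":[-4,0,-6],"twist":[0,0,0],"grip":0},{"xyz":[-7,0,-12],"twist":[0,0,0],"grip":0},{"xyz":[-10,0,-18],"twist":[0,0,0],"grip":0},{"xyz":[-13,0,-24],"twist":[0,0,0],"grip":0},{"xyz":[-13,0,-25],"twist":[0,0,0],"grip":0}]';python3 -m inch '[{"xyz":[0,0,20],"twist":[0,0,0],"grip":0},{"xyz":[0,0,50],"twist":[0,0,0],"grip":0},{"xyz":[20,50,70],"twist":[0,0,0],"grip":0},{"xyz":[40,90,90],"twist":[0,0,0],"grip":0},{"xyz":[50,120,110],"twist":[0,0,0],"grip":0}]';  python3 - <<'E'
from h import *
P={n:read_camera(n) for n in ["scene","top"]}
a=P["scene"]["pixels"][100:300,130:330];b=P["top"]["pixels"][110:230,200:320]
cv2.imwrite("pics/f.png",np.hstack([cv2.resize(a,(400,400),interpolation=2),cv2.resize(b,(400,400),interpolation=2)])[:,:,::-1])
for th in ["cap_top","hinge","tub"]:
    rs=[]
    for n in P:
        for L in landmark_of(P[n],th)[:1]:
            r=ray(P[n],L["position"]);print(th,n,round(L["p"],2),atz(r,.12).round(3), np.round(np.array(L["position"])*[512,384]))
            rs.append(r)
    if len(rs)>1:print("tri",tri(rs).round(3))
E
```

```text
t: 6.0
eef_pos: [0.5579, -0.0589, 0.1593]
ee_rot: [-0.515, -0.485, 0.515, -0.484]
ft_force: [-0.1, 0.1, 1.0]
width: -0.0001
t: 6.5
eef_pos: [0.5447, -0.0589, 0.1341]
ee_rot: [-0.515, -0.485, 0.516, -0.484]
ft_force: [-0.5, -0.8, -0.3]
width: -0.0001
t: 7.0
eef_pos: [0.5966, 0.0625, 0.246]
ee_rot: [0.515, 0.484, -0.515, 0.484]
ft_force: [0.1, -1.0, -0.4]
width: -0.0003
cap_top scene 0.95 [ 0.486 -0.063  0.12 ] [230. 185.]
cap_top top 0.74 [ 0.497 -0.075  0.12 ] [268. 205.]
tri [ 0.498 -0.071  0.132]
hinge scene 0.87 [ 0.643 -0.099  0.12 ] [241. 224.]
hinge top 0.76 [ 0.625 -0.084  0.12 ] [270. 169.]
tri [ 0.626 -0.088  0.1  ]
tub scene 0.84 [ 0.666 -0.116  0.12 ] [238. 232.]
tub top 0.76 [ 0.565 -0.081  0.12 ] [270. 186.]
tri [ 0.576 -0.084  0.015]
```

View pics/f.png

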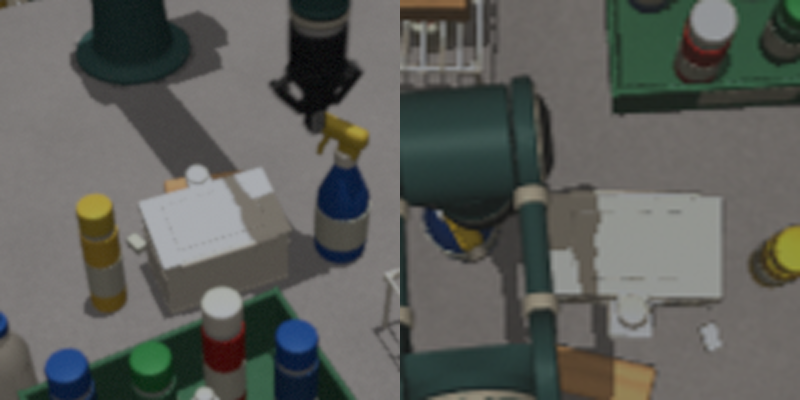

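```bash
python3 -m inch '[{"xyz":[0,0,30],"twist":[0,0,0],"grip":0},{"xyz":[-10,-20,50],"twist":[0,0,0],"grip":0},{"xyz":[-35,-60,50],"twist":[0,0,0],"grip":0},{"xyz":[-65,-95,30],"twist":[0,0,0],"grip":0},{"xyz":[-95,-130,0],"twist":[0,0,0],"grip":0}]';python3 -m inch '[{"xyz":[-5,-9,-30],"twist":[0,0,0],"grip":0},{"xyz":[-5,-9,-60],"twist":[0,0,0],"grip":0},{"xyz":[-5,-9,-80],"twist":[0,0,0],"grip":0},{"xyz":[-5,-9,-85],"twist":[0,0,0],"grip":0},{"xyz":[-5,-9,-85],"twist":[0,0,0],"grip":0}]';  python3 - <<'E'
from h import *
P={n:read_camera(n) for n in ["scene","wrist"]}
a=P["scene"]["pixels"][130:250,170:290];b=P["wrist"]["pixels"][:,64:448]
cv2.imwrite("pics/g.png",np.hstack([cv2.resize(a,(400,400),interpolation=2),cv2.resize(b,(400,400),interpolation=2)])[:,:,::-1])
E
```

```text
t: 7.9
eef_pos: [0.5031, -0.068, 0.249]
ee_rot: [0.516, 0.483, -0.515, 0.485]
ft_force: [0.4, -1.2, -1.0]
width: 0.0001
t: 8.4
eef_pos: [0.4973, -0.0751, 0.1619]
ee_rot: [-0.515, -0.485, 0.516, -0.483]
ft_force: [0.3, 0.3, 0.2]
width: -0.0001
```

View pics/g.png

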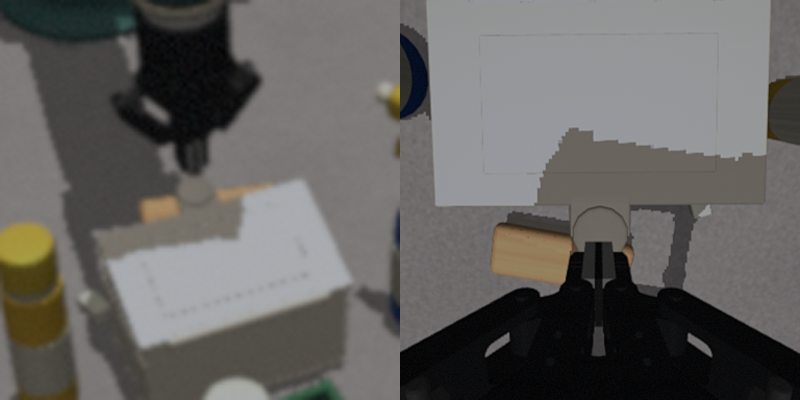

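```bash
python3 - <<'E'
from h import *
P={n:read_camera(n) for n in ["scene","wrist"]}
rs=[]
for n in P:
    L=landmark_of(P[n],"cap_top")[0];r=ray(P[n],L["position"]);rs.append(r);print(n,L,atz(r,.131))
print(tri(rs)); print(atz(ray(P["wrist"],((64+600-400)/1,0)),.131)) if 0 else None
u,v=64+200*384/400,229*384/400
print("disc by eye",atz(ray(P["wrist"],(u/512,v/384)),.131))
E
```

```text
scene {'position': [0.4479, 0.4859], 'p': 0.74} [ 0.50268696 -0.07216526  0.131     ]
wrist {'position': [0.5053, 0.5924], 'p': 0.62} [ 0.50041381 -0.0770294   0.131     ]
[ 0.50307031 -0.07493908  0.13330636]
disc by eye [ 0.50546645 -0.07568329  0.131     ]
```

```bash
python3 -m inch '[{"xyz":[2,0,-8],"twist":[0,0,0],"grip":0},{"xyz":[2,0,-14],"twist":[0,0,0],"grip":0},{"xyz":[2,0,-20],"twist":[0,0,0],"grip":0},{"xyz":[2,0,-26],"twist":[0,0,0],"grip":0},{"xyz":[2,0,-31],"twist":[0,0,0],"grip":0}]'; python3 -m inch '[{"xyz":[0,0,-1],"twist":[0,0,0],"grip":0},{"xyz":[0,0,-2],"twist":[0,0,0],"grip":0},{"xyz":[0,0,-2],"twist":[0,0,0],"grip":0}]'; python3 -m inch '[{"xyz":[0,0,-1],"twist":[0,0,0],"grip":0},{"xyz":[0,0,-2],"twist":[0,0,0],"grip":0},{"xyz":[0,0,-2],"twist":[0,0,0],"grip":0}]'
```

```text
t: 9.2
eef_pos: [0.5002, -0.0745, 0.1312]
ee_rot: [-0.515, -0.485, 0.515, -0.484]
ft_force: [0.3, 0.1, 0.6]
width: 0.0
t: 9.5
eef_pos: [0.5007, -0.0746, 0.1302]
ee_rot: [0.515, 0.484, -0.515, 0.484]
ft_force: [0.3, 0.7, -0.3]
width: -0.0003
t: 9.8
eef_pos: [0.5009, -0.0747, 0.1289]
ee_rot: [0.515, 0.484, -0.515, 0.485]
ft_force: [-1.7, -0.5, 4.1]
width: 0.0001
```

Contact with the stud is building at TCP z 0.129, as expected. I'll keep pressing.

```bash
python3 -m inch '[{"xyz":[0,0,-1],"twist":[0,0,0],"grip":0},{"xyz":[0,0,-2],"twist":[0,0,0],"grip":0},{"xyz":[0,0,-2],"twist":[0,0,0],"grip":0}]'; python3 -m inch '[{"xyz":[0,0,-1],"twist":[0,0,0],"grip":0},{"xyz":[0,0,-2],"twist":[0,0,0],"grip":0},{"xyz":[0,0,-2],"twist":[0,0,0],"grip":0}]'; python3 -m inch '[{"xyz":[0,0,-1],"twist":[0,0,0],"grip":0},{"xyz":[0,0,-2],"twist":[0,0,0],"grip":0},{"xyz":[0,0,-2],"twist":[0,0,0],"grip":0}]'
```

```text
t: 10.1
eef_pos: [0.5007, -0.0747, 0.1275]
ee_rot: [0.515, 0.484, -0.515, 0.485]
ft_force: [-3.4, 0.9, 8.1]
width: -0.0002
t: 10.4
eef_pos: [0.5008, -0.0747, 0.1253]
ee_rot: [0.515, 0.484, -0.515, 0.485]
ft_force: [-2.7, -0.5, 7.6]
width: 0.0
t: 10.7
eef_pos: [0.5008, -0.0746, 0.1223]
ee_rot: [0.515, 0.484, -0.515, 0.485]
ft_force: [-0.0, 0.4, -0.0]
width: -0.0003
```

```bash
python3 -m inch '[{"xyz":[0,0,-2],"twist":[0,0,0],"grip":0},{"xyz":[0,0,-4],"twist":[0,0,0],"grip":0},{"xyz":[0,0,-5],"twist":[0,0,0],"grip":0},{"xyz":[0,0,-5],"twist":[0,0,0],"grip":0}]'; python3 -m inch '[{"xyz":[0,0,-1],"twist":[0,0,0],"grip":0},{"xyz":[0,0,-2],"twist":[0,0,0],"grip":0},{"xyz":[0,0,-2],"twist":[0,0,0],"grip":0}]'
```

```text
t: 11.1
eef_pos: [0.5003, -0.0745, 0.1166]
ee_rot: [-0.515, -0.485, 0.515, -0.484]
ft_force: [-0.2, -0.2, 0.7]
width: 0.0001
t: 11.4
eef_pos: [0.5007, -0.0746, 0.1159]
ee_rot: [-0.515, -0.484, 0.515, -0.484]
ft_force: [-2.6, 0.1, 5.2]
width: 0.0
```

```bash
python3 -m inch '[{"xyz":[0,0,-1],"twist":[0,0,0],"grip":0},{"xyz":[0,0,-2],"twist":[0,0,0],"grip":0},{"xyz":[0,0,-2],"twist":[0,0,0],"grip":0}]'; python3 -m inch '[{"xyz":[0,0,-1],"twist":[0,0,0],"grip":0},{"xyz":[0,0,-1],"twist":[0,0,0],"grip":0},{"xyz":[0,0,-1],"twist":[0,0,0],"grip":0},{"xyz":[0,0,-1],"twist":[0,0,0],"grip":0},{"xyz":[0,0,-1],"twist":[0,0,0],"grip":0}]'
```

```text
t: 11.7
eef_pos: [0.5008, -0.0746, 0.1157]
ee_rot: [-0.515, -0.485, 0.515, -0.484]
ft_force: [-8.0, 1.7, 16.9]
width: 0.0
t: 12.2
eef_pos: [0.5008, -0.0746, 0.1156]
ee_rot: [-0.515, -0.485, 0.515, -0.484]
ft_force: [-10.2, 2.1, 22.3]
width: 0.0001
```

```bash
python3 -m inch '[{"xyz":[0,0,0],"twist":[0,0,0],"grip":0},{"xyz":[0,0,0],"twist":[0,0,0],"grip":0},{"xyz":[0,0,0],"twist":[0,0,0],"grip":0},{"xyz":[0,0,0],"twist":[0,0,0],"grip":0},{"xyz":[0,0,0],"twist":[0,0,0],"grip":0}]'; python3 - <<'E'
from h import *
P={n:read_camera(n) for n in ["scene","wrist"]}
a=P["scene"]["pixels"][130:290,150:310];b=P["wrist"]["pixels"][:,64:448]
cv2.imwrite("pics/i.png",np.hstack([cv2.resize(a,(400,400),interpolation=2),cv2.resize(b,(400,400),interpolation=2)])[:,:,::-1])
L=landmark_of(P["scene"],"hinge")[0];print(L["p"],atz(ray(P["scene"],L["position"]),.097))
E
```

```text
t: 12.7
eef_pos: [0.5008, -0.0747, 0.1156]
ee_rot: [-0.515, -0.484, 0.515, -0.485]
ft_force: [-10.6, 1.8, 22.6]
width: 0.0002
0.69 [ 0.61790226 -0.0851374   0.097     ]
```

View pics/i.png

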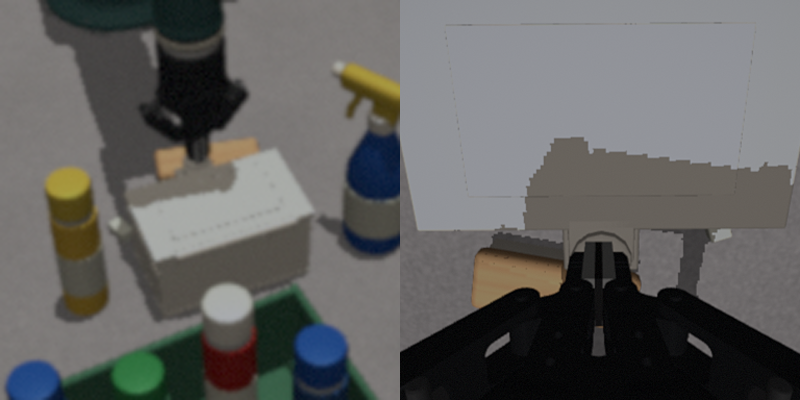

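The lid is flat on the tub. The fingers are centred on the cap, about (600, 245) in the wrist half of the picture. The bottles, can, brush and tablet look unmoved, and the force is steady at 22 N.

```bash
python3 -c "
from plant import *
print(hand_in());o=get_obs();print(o['t'],o['eef_pos'],o['ft_force'])"
```

```text
the job is handed in; nothing more can be done
None
the job is handed in; nothing more can be done
```

The tub is closed, and I handed the job in with the arm still pressing on the cap; the hand-in gives no verdict.

**What I did:** I shut the fingers, lowered them behind the raised lid, folded it down along an arc, then pressed the cap from above. The push peaked at about 8 N in my readings (taken every 0.3 s), then dropped to zero with the tool at z ≈ 0.122, which I took as the click. I kept pressing until it hit the firm stop at z ≈ 0.116, which puts the crown at about 105 mm, its height when shut.

**Last checks:**
- **Press:** about 22 N downward, steady over half a second, at t = 12.7 s. There was also about 10 N sideways along x, but the tool stayed still.
- **Pictures:** the lid looks flat, the fingers are on the cap, and the things around the tub look unmoved.
- **Tub position:** the last hinge estimate, from one camera only, was (0.618, −0.085). That is about 10 mm from earlier two-camera ones, but the same camera's first hinge reading was (0.616, −0.091), so I put the gap down to measurement error.
- **Lid angle:** I could not measure it directly. That the lid is shut rests on the press height, the force drop and the pictures.
- **Failed call:** my reading of the state after the hand-in was refused, so nothing was checked after that point.

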